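Click a sample cell into the photometer and close its hood

ROBOT

A 7-joint arm with a two-finger parallel gripper is mounted at the origin on the work surface. World frame = base frame: x ahead of the robot, y to its left, z up, the work surface at z = 0. Lengths are in m, angles in rad, forces in N, time in s.
With the tool pointing down it reaches from about 0.4 to 0.85 m from the base axis. Payload 4.5 kg.
Tool frame: the origin (TCP) lies at the very end of the fingers, on their centre line; the grasp point (between the pads) lies 19 mm behind it; z points along the fingers, y is the line along which they close (so a half turn about z gives the same grasp; the last joint's range is limited). The gripper opens to 88 mm and grips with 3 to 60 N. Pads are 18 mm wide; open, the fingers measure 123 mm over their backs; the gripper's body (75 mm by 187 mm) begins 45 mm behind the grasp point.
Start: joints at [-1.167, 0.689, -0.195, 1.565, 0.157, 0.902, -0.215], TCP at [0.226, 0.583, 0.239] pointing down, gripper open.
Joint ranges: [-3.01, 3.01], [-0.46, 2.08], [-1.47, 1.51], [0.13, 2.56], [-1, 4.14], [0.04, 2.09], [-2.66, 2.66]. Speed limits (rad/s): [2.57, 2.57, 3.14, 3.14, 3.14, 3.14, 3.14].

INTERFACE

Orientations are given as a rotation vector (axis times angle).
In Python, from plant import robot gives the robot as it stands.
- The arm moves only by the shell command python3 -m creep 'ROWS' [FORCE]. ROWS is JSON, a list of rows, each an object of numbers: "x", "y", "z": the shift along the world's x, y, z in m; "twist": the turn about the world's z in rad; "fingers": the opening, from 0 (shut) to 1 (fully open). In form: [{"x": .., "y": .., "z": .., "twist": .., "fingers": ..}, ...]. A call has 1 to 20 rows; each row is the pose to reach, as a shift and turn from the pose commanded when the call began; what a row does not reach only later rows make up. A row lasts 1/12 s, in which the tool goes at most 41.7 mm and 7.16 degrees, less where a joint would pass 70% of its speed; a pose out of reach is approached as far as the arm can. A call with a gripper value outside its range is refused whole. The fingers move at their own pace and stop on an object; FORCE is the grip in N (left out, the last holds). Time passes only in rows, so rows that repeat a pose let the fingers close. It gives the time, the measured TCP pose, the force, the opening and the grip force at its end, in the units of the state.
- robot.get_obs(): the state, without advancing time (a new reading comes with each control period).
- robot.get_image(name): name is "scene" or "top" or "wrist"; returns a dict with "frame" (384x512x3 uint8, red, green, blue), "depth" (384x512 float32, m along the optical axis (not along the pixel's ray), 0 where there is no reading), "vertical_fov" (degrees; the focal length in pixels is half the picture's height over the tangent of half this angle, whatever the lens; pixels are square), "cx", "cy" (the principal point, pixels), "dist" ([k1, k2, p1, p2, k3] as OpenCV has them; the pictures are not rectified), "R" (3x3) and "t" (3): a world point X has camera coordinates R X + t. Camera axes: x right, y down, z forward; pixel columns grow to the right and rows downward; lengths in m; the calibration is good to about 2 mm. A picture is of the moment at which its call begins.
- robot.sign_off(): hands the job in; it is judged then, once.
Trained networks look in a picture, given as the dict that the camera call returned (one of the last four; its "shot" number tells which), for a name from the list of things; names that differ only in an ending like _2 or _b are one class to them, and where a whole thing is asked for, a point or a joint stands for the part that bears it (a point fixed in the world has none). Each returns a list of dicts, best first, with "score" (0 to 1); they miss things now and then, are a little off and sometimes report something else, mostly with a low value. They report only what shows in the picture. A call takes as long as a camera call. They do not tell look-alikes from the thing itself.
- robot.recognise(picture, thing): "box" ([centre column, centre row, width, height] in pixels, round what is visible of it).
- robot.regions_of(picture, thing): "region" (384x512 bool, what is visible of it) and "box" ([centre column, centre row, width, height] in pixels, round what is visible of it).
- robot.mark_of(picture, thing): "uv" ([column, row] in pixels: a listed point, or the origin of a listed thing).
The state is a dict: "time_s": time; "joint_pos": joint angles; "qvel": joint speeds; "tau": joint torques, N m; "tool_pos": TCP position; "tcp_rot": TCP orientation; "force": force on the tool from outside, world axes, zero at the start; "wrist_torque": the same for the moment, N m; "opening": finger opening in m; "finger_force": force on a finger pad.
Only numpy, scipy, OpenCV 4.12 (cv2) and the standard library are available. Lean on these libraries where they do the work, as an engineer would, in place of code of your own. Each camera call takes 0.05 s, during which the arm holds its last target. There are 200 camera calls.

TASK

Take the tall black-topped sample cell out of the rack and push it gently down into the photometer's well until it is fully home and the sprung ball has clicked into its groove. Let go, then slide the light hood all the way shut over it. The cell is glass: press only as hard as the click and the bottom need, and leave the other things where they are.

Things in the scene. Friction and masses are not known exactly. Their poses are not given: they have to be found in the camera images.
- cell: Glass sample cell with black stopper, upright box 16 mm (its x) by 26 mm (y) by 85 mm tall (z up), 60 g; the tallest of three in the rack, top 93 mm above the table. Origin: centre of underside. Same turned half round. Each narrow (y) end has its bottom edge rounded (4 mm radius) and a groove 3 mm deep from 14 to 26 mm above the underside. Cracks if pressed on the photometer with over 35 N.
- cell_top (a point): Centre of the flat top of the black stopper, 85 mm above the cell's underside. The stopper is the top 33 mm and has the same 16 by 26 mm section as the glass; it is the part to grip.
- rack: Fixed white rack, 64 mm (x) by 136 mm (y) by 40 mm high, origin at the centre of its underside. Three slots 18 by 28 mm, 32 mm deep, in a row along y at -40, 0 and +40 mm; cells in it have the rack's yaw.
- short_cell: Plain open-looking glass cell 16 by 26 by 48 mm, in another slot of the rack; leave it. Origin: centre of underside.
- capped_cell: Glass cell 16 by 26 by 42 mm with a small round white cap (52 mm tall in all), in another slot of the rack; leave it. Origin: centre of underside.
- photometer: Fixed white bench photometer, flat top 85 mm above the table. Origin: on the axis of its cell well, at table height; x points away from its front, y along the hood's rails. Its top spans x -60 to +130 mm, y -75 to +160 mm; a console 20 mm higher than the top begins at x = +82 mm.
- well (a point): Mouth centre of the well, level with the photometer's top: a hole 18 mm (photometer x) by 27.5 mm (y) in a black block, 3 mm chamfer. The cell goes in upright, its y along the photometer's y, either way round. The seat at the bottom is set anew each time and not measured: 37 to 51 mm deep (a home cell stands 34 to 48 mm proud), so find it by feel; it is hard.
- ball (a joint): Sprung 8 mm ball in the well's -y wall, 17.3 mm above the seat, sticking out 3.5 mm; how far it is pushed back, m: 0 out, about 0.002 while the cell's foot passes, under 0.0012 once clicked into the groove of a home cell. The foot meets it 18 to 33 mm below the mouth and needs 5 to 12 N to pass; the force falls over the last 3 mm, then rises hard on the seat.
- hood (a joint): Sliding light hood, m: 0 open, 0.100 shut over the well; moves in photometer -y. Grey, 52 mm (x) by 60 mm (y), roof 56 mm above the photometer's top; open towards -y, closed at its +y end. Its centre is at photometer y = 100 mm minus the joint value. Rubs with about 2 N. A cell more than 52 mm proud blocks it.
- hood_tab (a point): Middle of the top edge of the hood's black finger tab: 36 mm (x) by 10 mm (y), 18 mm high, standing on the hood's roof; the point is 159 mm above the table. The outer face of the hood's closed end is 20 mm further in photometer +y.
- reagent: Glass bottle with a red cap, 72 mm wide, 150 mm tall; a bystander. Origin: centre of underside.
- flask: Amber bottle with a black cap, 52 mm wide, 110 mm tall; a bystander. Origin: centre of underside.
- tipbox: Open green box, 85 by 120 by 50 mm; a bystander. Origin: centre of underside.
- mouse: White computer mouse, 60 mm wide, 32 mm high; a bystander. Origin: centre of underside.
- spatula: Lab spatula, 170 mm long, lying flat between the rack and the robot; a bystander.
- beaker: Glass beaker, 68 mm wide, 80 mm tall; a bystander. Origin: centre of underside.
Not all that is in view belongs to the job. What is shaped like the cell but blue or turquoise is not meant.

How it is judged:
On the way, in this order (a step that is already met when the one before it is completed fails the run):
1. the cell is home in the well and the ball has clicked into its groove (horizontal distance between cell and well below 0.004 m and z of cell in the frame of photometer below 0.05 m and value of joint ball below 0.0012 m and angle between cell's own z axis and vertical below 0.07 rad), for 0.2 s.
2. then, with the cell let go, the hood is shut over it (all of step 1 and value of joint hood above 0.096 m and contact force between the fingers and cell below 0.1 N), for 0.2 s.
At the end, for the whole second after the job is handed in: The cell stands upright in the well (axis within 4 mm of the well's, tilt under 4 degrees), no higher than a home cell can be, with the ball clicked into its groove (pushed back less than 1.2 mm), at rest, and the hood is within 4 mm of shut (all of step 1 and value of joint hood above 0.096 m and linear speed of cell below 0.02 m/s); the robot touches nothing.
It fails at once if the cell pressed against the photometer with more than 35 N (the glass cracks) (contact force between cell and photometer above 35 N).
It fails at once if a neighbouring cell in the rack moved by more than 15 mm, or another bystander by more than 30 mm (distance of any of short_cell, capped_cell from where it was at the start of the episode above 0.015 m or distance of any of reagent, flask, tipbox, beaker, mouse, spatula from where it was at the start of the episode above 0.03 m).
It also fails if it takes over 58 s, if anything falls off the work surface, if the arm or the gripper's body presses on something with over 40 N, if the wrist force passes 120 N, or if a joint passes its speed limit or range.

## Working session

There is one attempt and no reset: what is moved stays moved. The work goes in short steps, Python scripts to look and compute and a shell command to move; the robot and the scene stay as the last step left them, time stands still between calls to the robot, and variables do not carry over. Pictures are saved under pics/ and viewed, at most 10 in all, crops included, and the job is handed in when it is done.

```bash
mkdir -p pics; ls
cat > h.py <<'E'
import numpy as np, cv2
from plant import robot
def K(p):
    f=p["frame"].shape[0]/2/np.tan(np.radians(p["vertical_fov"])/2)
    return np.array([[f,0,p["cx"]],[0,f,p["cy"]],[0,0,1.]])
def ray(p,uv):
    n=cv2.undistortPoints(np.array([[uv]],float),K(p),np.array(p["dist"],float))[0,0]
    R=np.array(p["R"]);return -R.T@np.array(p["t"]), R.T@np.array([n[0],n[1],1])
def at_z(p,uv,z):
    o,d=ray(p,uv); return o+d*(z-o[2])/d[2]
def cloud(p):
    H,W=p["depth"].shape
    u,v=np.meshgrid(np.arange(W),np.arange(H))
    n=cv2.undistortPoints(np.stack([u,v],-1).reshape(-1,1,2).astype(float),K(p),np.array(p["dist"],float)).reshape(H,W,2)
    d=p["depth"]; c=np.dstack([n*d[...,None],d])
    X=(c-np.array(p["t"]))@np.array(p["R"]); X[d<=0]=np.nan
    return X
def proj(p,X):
    r,_=cv2.Rodrigues(np.array(p["R"],float)); return cv2.projectPoints(np.array(X,float).reshape(-1,1,3),r,np.array(p["t"],float),K(p),np.array(p["dist"],float))[0].reshape(-1,2)
E
cat > a.py <<'E'
from h import *
np.set_printoptions(precision=4,suppress=True)
for n in ("scene","top"):
    p=robot.get_image(n); cv2.imwrite(f"pics/{n}1.png",p["frame"][...,::-1]); 
    X=cloud(p); np.savez(f"{n}.npz",X=X)
    for t in ("cell","cell_top","well","hood_tab","rack","photometer","short_cell","capped_cell"):
        print(n,t,[(np.round(m["uv"],1),round(m["score"],2)) for m in robot.mark_of(p,t)[:3]],[(np.round(m["box"],0),round(m["score"],2)) for m in robot.recognise(p,t)[:3]])
    for t,z in (("cell_top",.093),("well",.085),("hood_tab",.159),("rack",0),("photometer",0)):
        for m in robot.mark_of(p,t)[:3]: print(n,t,at_z(p,m["uv"],z))
print(robot.get_obs())
E
python3 a.py
```

```text
pics
scene cell [(array([198. , 205.4]), 0.73), (array([178.2, 196.3]), 0.57), (array([204.8, 173.5]), 0.5)] [(array([196., 199.,  10.,  25.]), 0.61), (array([204., 165.,  14.,  17.]), 0.53), (array([176., 189.,  10.,  26.]), 0.53)]
scene cell_top [(array([201.3, 161.4]), 0.65), (array([196.3, 188.1]), 0.6), (array([178.7, 177.5]), 0.51)] [(array([198., 199.,  15.,  24.]), 0.76), (array([205., 167.,  15.,  14.]), 0.67)]
scene well [(array([192.6, 131.9]), 0.39)] [(array([313., 267., 113., 110.]), 0.9)]
scene hood_tab [(array([345.6, 244.5]), 0.83)] [(array([340., 252.,  33.,  32.]), 0.74)]
scene rack [(array([207.7, 176.3]), 0.8)] [(array([206., 174.,  46.,  35.]), 0.62)]
scene photometer [(array([299.6, 254.1]), 0.64)] [(array([312., 266., 119., 113.]), 0.79)]
scene short_cell [(array([193.5, 172.4]), 0.52)] []
scene capped_cell [(array([216.5, 180. ]), 0.42), (array([195.1, 173.5]), 0.16)] []
scene cell_top [ 0.4672 -0.2752  0.093 ]
scene cell_top [ 0.5607 -0.2265  0.093 ]
scene cell_top [ 0.5547 -0.2953  0.093 ]
scene well [ 0.3685 -0.3816  0.085 ]
scene hood_tab [0.5553 0.2283 0.
[... 1141 characters left out ...]
332 0.085 ]
top well [ 0.3592 -0.1902  0.085 ]
top hood_tab [0.4118 0.3825 0.159 ]
top hood_tab [0.5543 0.2436 0.159 ]
top rack [ 0.4577 -0.2788  0.    ]
top photometer [0.5524 0.1124 0.    ]
{'time_s': 2.2, 'joint_pos': array([-1.1672,  0.6891, -0.1946,  1.5653,  0.1573,  0.9025, -0.2151]), 'qvel': array([ 0.0014,  0.001 ,  0.0002, -0.0003,  0.    , -0.    , -0.0005]), 'tau': array([ -0.0003, -52.7485,  -1.2671, -15.3744,  -0.0519,  -0.0006,
         0.    ]), 'tool_pos': array([0.2259, 0.5828, 0.2387]), 'tcp_rot': array([0.5775, 3.088 , 0.0001]), 'force': array([-0.0876, -0.2011,  0.2057]), 'wrist_torque': array([0.0204, 0.0022, 0.0071]), 'finger_force': 0.0, 'opening': 0.0881466911092317}
```

Run:
```python
import cv2,numpy as np
s=cv2.imread("pics/scene1.png");t=cv2.imread("pics/top1.png")
a=cv2.resize(t[130:270,130:380],(800,448),interpolation=cv2.INTER_CUBIC)
cv2.imwrite("pics/t2.png",a)
b=cv2.resize(s[130:340,150:400],(714,600),interpolation=cv2.INTER_CUBIC)
cv2.imwrite("pics/s2.png",b)
```

```text
(no output)
```

View pics/t2.png

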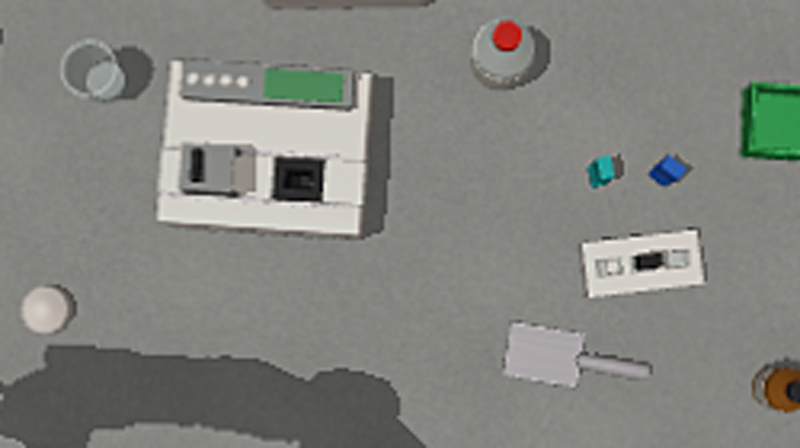

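View pics/s2.png

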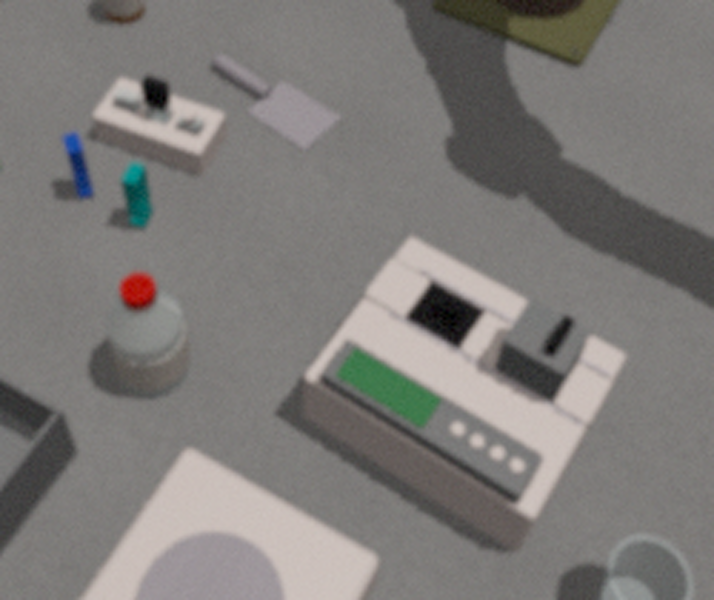

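Black-topped candidates by full top-image pixel:
- black stopper in the rack (333,211)
- blue block (338,183) and turquoise block (318,183), both excluded by colour
- flask's black cap (376,250), which isn't a cell

The cell is therefore the one in the rack's middle slot. The hood tab is at (192,182) and the well at (223,186).

Run:
```python
import numpy as np,cv2
from scipy.spatial.transform import Rotation as R
np.set_printoptions(precision=4,suppress=True)
for n in("top","scene"):
    X=np.load(n+".npz")["X"].reshape(-1,3)
    for nm,c,r,z in(("phot",(.57,.17),.2,.085),("rack",(.46,-.28),.11,.04)):
        m=(np.hypot(X[:,0]-c[0],X[:,1]-c[1])<r)&(abs(X[:,2]-z)<.008)
        rc=cv2.minAreaRect((X[m,:2]*1000).astype(np.float32)); print(n,nm,m.sum(),rc,np.median(X[m,2]))
print(R.from_rotvec([.5775,3.088,.0001]).as_matrix())
```

```text
top phot 2209 ((588.66943359375, 167.8245391845703), (232.56373596191406, 190.9864501953125), 85.96100616455078) 0.08495765448345315
top rack 519 ((492.615478515625, -268.7978210449219), (139.28257751464844, 138.03793334960938), 6.639491081237793) 0.0397048372639106
scene phot 3725 ((590.8038330078125, 198.96356201171875), (303.83880615234375, 190.72544860839844), 85.74786376953125) 0.08374186690222979
scene rack 545 ((493.82861328125, -270.39208984375), (144.9344024658203, 137.99734497070312), 6.570578098297119) 0.03877764826881522
[[-0.9324  0.3614  0.0001]
 [ 0.3614  0.9324  0.0001]
 [-0.      0.0001 -1.    ]]
```

```bash
python3 -m creep '[{"x":0.29,"y":-0.45,"z":0.06,"twist":-1.27,"fingers":1},{"x":0.29,"y":-0.45,"z":0.06,"twist":-1.27,"fingers":1},{"x":0.29,"y":-0.45,"z":0.06,"twist":-1.27,"fingers":1},{"x":0.29,"y":-0.45,"z":0.06,"twist":-1.27,"fingers":1},{"x":0.29,"y":-0.45,"z":0.06,"twist":-1.27,"fingers":1},{"x":0.29,"y":-0.45,"z":0.06,"twist":-1.27,"fingers":1},{"x":0.29,"y":-0.45,"z":0.06,"twist":-1.27,"fingers":1},{"x":0.29,"y":-0.45,"z":0.06,"twist":-1.27,"fingers":1},{"x":0.29,"y":-0.45,"z":0.06,"twist":-1.27,"fingers":1},{"x":0.29,"y":-0.45,"z":0.06,"twist":-1.27,"fingers":1},{"x":0.29,"y":-0.45,"z":0.06,"twist":-1.27,"fingers":1},{"x":0.29,"y":-0.45,"z":0.06,"twist":-1.27,"fingers":1},{"x":0.29,"y":-0.45,"z":0.06,"twist":-1.27,"fingers":1},{"x":0.29,"y":-0.45,"z":0.06,"twist":-1.27,"fingers":1},{"x":0.29,"y":-0.45,"z":0.06,"twist":-1.27,"fingers":1}]'
cat > w.py <<'E'
from h import *; import sys
np.set_printoptions(precision=4,suppress=True)
n,cam,*ts=sys.argv[1:]
p=robot.get_image(cam); cv2.imwrite(f"pics/{n}.png",p["frame"][...,::-1]); np.savez(n+".npz",X=cloud(p))
import pickle; pickle.dump(p,open(n+".pkl","wb"))
Z=dict(cell_top=.093,well=.085,hood_tab=.159)
for t in ts:
    for m in robot.mark_of(p,t)[:3]: print(t,np.round(m["uv"],1),round(m["score"],2),at_z(p,m["uv"],Z[t]))
o=robot.get_obs(); print(o["time_s"],o["tool_pos"],o["tcp_rot"],o["joint_pos"])
E
python3 w.py w1 wrist well hood_tab
```

```text
time_s: 3.45
tool_pos: [0.5172, 0.13, 0.2991]
tcp_rot: [2.302, 2.136, 0.001]
force: [-0.8, 0.5, -0.3]
opening: 0.0883
finger_force: 0.0
well [280.1 154.3] 0.62 [0.546 0.14  0.085]
hood_tab [287.8  61.3] 0.97 [0.5526 0.2331 0.159 ]
3.6 [0.515  0.1344 0.2985] [-2.2931 -2.1455  0.0001] [-0.4318  0.4933  0.143   1.777  -0.0893  0.8782 -0.3149]
```

View pics/w1.png

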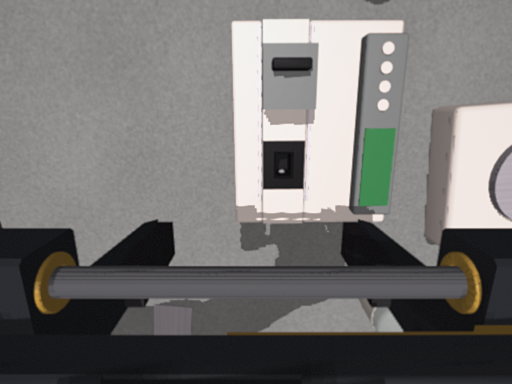

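The wrist view shows the well's black block at about (284,165), the open hood above it with its tab at (290,63), and the photometer nearly square to the picture. I'll measure the outline, the block and the hole next.

```bash
cat > m.py <<'E'
from h import *; import pickle,sys
np.set_printoptions(precision=4,suppress=True)
p=pickle.load(open(sys.argv[1]+".pkl","rb")); X=cloud(p)
g=p["frame"].mean(2)
# photometer top outline
m=(abs(X[...,2]-.085)<.006)&(X[...,0]>.4)&(X[...,0]<.75)&(X[...,1]<.33)&(X[...,1]>0)
n,l,s,c=cv2.connectedComponentsWithStats(m.astype(np.uint8)); k=1+np.argmax(s[1:,4]); m=l==k
rc=cv2.minAreaRect((X[m][:,:2]*1000).astype(np.float32)); print("top",rc,np.median(X[m][:,2]))
a=(rc[2]+45)%90-45; a=np.radians(a); Rz=np.array([[np.cos(a),-np.sin(a)],[np.sin(a),np.cos(a)]])
print("yaw",np.degrees(a),"origin",np.array(rc[0])/1000-Rz@[.035,.0425])
# dark block: project to plane z=.085 
H,W=g.shape; u,v=np.meshgrid(np.arange(W),np.arange(H))
b=(g<60)&(abs(u-284)<45)&(abs(v-165)<40)
n,l,s,c=cv2.connectedComponentsWithStats(b.astype(np.uint8)); b=l==(1+np.argmax(s[1:,4])); print(s[1+np.argmax(s[1:,4])])
P=np.array([at_z(p,(x,y),.085)[:2] for x,y in zip(u[b],v[b])]); r=cv2.minAreaRect((P*1000).astype(np.float32)); print("block",r)
h=b&(X[...,2]<.08); Q=np.array([at_z(p,(x,y),.085)[:2] for x,y in zip(u[h],v[h])]); print("hole",h.sum(),cv2.minAreaRect((Q*1000).astype(np.float32)) if h.sum() else "")
print("block z",np.median(X[b][:,2]))
print(np.round(g[150:185:2,262:308:2]).astype(int))
E
python3 m.py w1
```

```text
top ((586.7670288085938, 166.21295166015625), (236.205078125, 189.48306274414062), 85.84893798828125) 0.08382043713063123
yaw -4.15106201171875 origin [0.5488 0.1264]
[ 264  142   40   46 1792]
block ((549.271240234375, 126.82644653320312), (55.202491760253906, 47.238616943359375), 85.66419982910156)
hole 320 ((549.9485473632812, 129.116455078125), (31.034025192260742, 21.096630096435547), 80.78455352783203)
block z nan
[[154  37  44  41  41  41  41  40  41  42  41  41  41  39  39  39  40  39
   39  38  34 113 218]
 [151  35  41  41  40  41  26  23  20  22  23  26  25  23  26  26  37  38
   38  37  31 117 217]
 [140  37  41  40  40  42  25  24  25  26  25  23  23  13  11  22  38  40
   38  37  33 123 190]
 [144  35  40  42  40  40  24  23  28  26  28  25  25  10  16  22  37  38
   38  36  33 123 185]
 [157  35  40  41  40  40  24  24  25  27  26  27  27  15  15  26  37  37
   37  36  32 125 195]
 [155  34  40  40  39  40  25  26  25  35  38  39  38  14  14  23  36  39
   39  35  34 127 214]
 [157  35  40  40  40  41  25  24  26  38  38  38  37  17  18  25  35  36
   38  39  31 134 21
[... 370 characters left out ...]
 37  35  34 171 214]
 [155  33  38  36  39  40  25  13  42 116 121  60  11  15  19  26  37  35
   36  35  31 169 219]
 [152  33  39  38  40  38  28  15   9  11  12  14  15  13  20  23  36  34
   34  34  33 177 221]
 [161  34  38  37  37  37  28  22  22  23  23  23  23  22  23  27  36  36
   34  35  34 173 225]
 [163  32  37  38  38  38  31  28  29  28  26  26  26  27  26  29  36  33
   36  34  39 194 227]
 [157  32  37  37  36  37  40  37  39  35  36  36  36  35  36  37  33  34
   36  34  39 200 229]
 [147  33  38  37  37  37  38  36  36  38  33  36  36  35  37  34  37  34
   35  34  44 191 229]
 [147  32  36  36  37  39  37  38  36  35  37  34  36  35  34  35  35  37
   33  33  42 191 230]]
```

```bash
python3 -m creep '[{"x":-0.07,"y":-0.43,"z":0,"twist":0.18,"fingers":1},{"x":-0.07,"y":-0.43,"z":0,"twist":0.18,"fingers":1},{"x":-0.07,"y":-0.43,"z":0,"twist":0.18,"fingers":1},{"x":-0.07,"y":-0.43,"z":0,"twist":0.18,"fingers":1},{"x":-0.07,"y":-0.43,"z":0,"twist":0.18,"fingers":1},{"x":-0.07,"y":-0.43,"z":0,"twist":0.18,"fingers":1},{"x":-0.07,"y":-0.43,"z":0,"twist":0.18,"fingers":1},{"x":-0.07,"y":-0.43,"z":0,"twist":0.18,"fingers":1},{"x":-0.07,"y":-0.43,"z":0,"twist":0.18,"fingers":1},{"x":-0.07,"y":-0.43,"z":0,"twist":0.18,"fingers":1},{"x":-0.07,"y":-0.43,"z":0,"twist":0.18,"fingers":1},{"x":-0.07,"y":-0.43,"z":0,"twist":0.18,"fingers":1},{"x":-0.07,"y":-0.43,"z":0,"twist":0.18,"fingers":1},{"x":-0.07,"y":-0.43,"z":0,"twist":0.18,"fingers":1}]'
python3 w.py w2 wrist cell_top
python3 - <<'E'
from h import *;import pickle
p=pickle.load(open("w2.pkl","rb"));X=cloud(p).reshape(-1,3)
for z,t in((.093,.005),(.04,.006)):
    m=(np.hypot(X[:,0]-.46,X[:,1]+.275)<.1)&(abs(X[:,2]-z)<t)
    if m.sum()>5: print(z,m.sum(),cv2.minAreaRect((X[m,:2]*1000).astype(np.float32)),np.median(X[m],0))
E
```

```text
time_s: 4.77
tool_pos: [0.4469, -0.2944, 0.2985]
tcp_rot: [-2.089, -2.344, -0.002]
force: [-0.2, -0.0, 0.4]
opening: 0.0879
finger_force: 0.0
cell_top [265.2 149.1] 0.92 [ 0.454  -0.2735  0.093 ]
cell_top [362.6 120.4] 0.91 [ 0.5603 -0.2284  0.093 ]
cell_top [349.3 183.9] 0.83 [ 0.5594 -0.3035  0.093 ]
4.8667 [ 0.447  -0.2945  0.2986] [-2.0888 -2.3454 -0.002 ] [ 0.4358  0.4953  0.0973  1.767  -0.0616  0.8828  0.6762]
0.093 318 ((454.6335754394531, -274.8182373046875), (15.414729118347168, 26.04352378845215), 6.601916313171387) [ 0.45451037 -0.27461253  0.09190969]
0.04 3947 ((488.4290466308594, -270.6922912597656), (132.77183532714844, 135.3734893798828), 6.569479942321777) [ 0.45280272 -0.26696841  0.03878998]
```

View pics/w2.png

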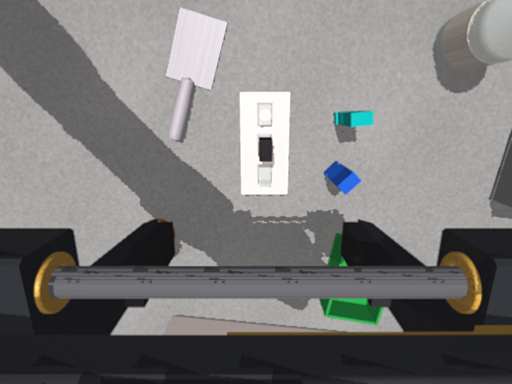

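The choice is confirmed. The black stopper at (265,149), in the rack's middle slot, stands 92 mm high with a 15.4 x 26 mm top. The turquoise (353,118) and blue (342,177) blocks stand outside the rack. I'll descend with the fingers closing across the 16 mm width.

```bash
python3 -m creep '[{"x":0.008,"y":0.02,"z":-0.04,"twist":0,"fingers":1},{"x":0.008,"y":0.02,"z":-0.08,"twist":0,"fingers":1},{"x":0.008,"y":0.02,"z":-0.12,"twist":0,"fingers":1},{"x":0.008,"y":0.02,"z":-0.16,"twist":0,"fingers":1},{"x":0.008,"y":0.02,"z":-0.19,"twist":0,"fingers":0.6},{"x":0.008,"y":0.02,"z":-0.215,"twist":0,"fingers":0.5},{"x":0.008,"y":0.02,"z":-0.232,"twist":0,"fingers":0.5},{"x":0.008,"y":0.02,"z":-0.232,"twist":0,"fingers":0.5},{"x":0.008,"y":0.02,"z":-0.232,"twist":0,"fingers":0.5},{"x":0.008,"y":0.02,"z":-0.232,"twist":0,"fingers":0.5}]'
```

```text
time_s: 5.7
tool_pos: [0.4549, -0.2767, 0.0678]
tcp_rot: [2.092, 2.342, 0.001]
force: [0.0, 0.8, -0.2]
opening: 0.0503
finger_force: 0.0
```

```bash
python3 -m creep '[{"x":0,"y":0.002,"z":-0.001,"twist":0,"fingers":0.4},{"x":0,"y":0.002,"z":-0.001,"twist":0,"fingers":0.1},{"x":0,"y":0.002,"z":-0.001,"twist":0,"fingers":0.1},{"x":0,"y":0.002,"z":-0.001,"twist":0,"fingers":0.0},{"x":0,"y":0.002,"z":-0.001,"twist":0,"fingers":0.0},{"x":0,"y":0.002,"z":-0.001,"twist":0,"fingers":0.0},{"x":0,"y":0.002,"z":-0.001,"twist":0,"fingers":0.0},{"x":0,"y":0.002,"z":-0.001,"twist":0,"fingers":0.0},{"x":0,"y":0.002,"z":-0.001,"twist":0,"fingers":0.0}]' 30
```

```text
time_s: 6.45
tool_pos: [0.4541, -0.2754, 0.0661]
tcp_rot: [2.094, 2.341, 0.0]
force: [-0.1, -0.3, 5.7]
opening: 0.0156
finger_force: 30.0
```

```bash
python3 -m creep '[{"x":0,"y":0,"z":0.02,"twist":0,"fingers":0},{"x":0,"y":0,"z":0.05,"twist":0,"fingers":0},{"x":0,"y":0,"z":0.09,"twist":0,"fingers":0},{"x":0.01,"y":0.03,"z":0.125,"twist":0,"fingers":0},{"x":0.02,"y":0.07,"z":0.145,"twist":-0.05,"fingers":0},{"x":0.03,"y":0.11,"z":0.145,"twist":-0.1,"fingers":0},{"x":0.04,"y":0.15,"z":0.145,"twist":-0.15,"fingers":0},{"x":0.05,"y":0.19,"z":0.145,"twist":-0.185,"fingers":0},{"x":0.06,"y":0.225,"z":0.145,"twist":-0.185,"fingers":0},{"x":0.07,"y":0.26,"z":0.145,"twist":-0.185,"fingers":0},{"x":0.08,"y":0.29,"z":0.145,"twist":-0.185,"fingers":0},{"x":0.09,"y":0.32,"z":0.145,"twist":-0.185,"fingers":0},{"x":0.095,"y":0.34,"z":0.145,"twist":-0.185,"fingers":0},{"x":0.095,"y":0.345,"z":0.145,"twist":-0.185,"fingers":0},{"x":0.095,"y":0.345,"z":0.145,"twist":-0.185,"fingers":0},{"x":0.095,"y":0.345,"z":0.145,"twist":-0.185,"fingers":0}]'
python3 w.py w3 wrist well cell_top
```

```text
time_s: 7.78
tool_pos: [0.5482, 0.0683, 0.2104]
tcp_rot: [2.303, 2.137, -0.003]
force: [0.2, -1.2, -0.3]
opening: 0.0154
finger_force: 30.0
well [250.5 114.5] 0.58 [0.547  0.1286 0.085 ]
cell_top [258.3 200.9] 0.6 [0.5481 0.0518 0.093 ]
cell_top [256.6 261. ] 0.55 [ 0.5419 -0.0086  0.093 ]
7.9333 [0.5485 0.0674 0.2108] [ 2.3052  2.1335 -0.0018] [-0.3416  0.6414  0.2257  1.8297 -0.209   0.6942 -0.0753]
```

View pics/w3.png

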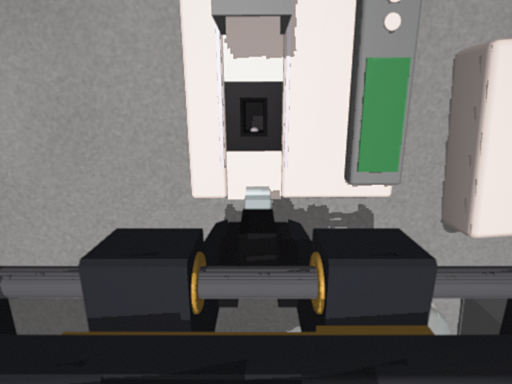

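The cell hangs upright, with the glass foot's edge at about (257,187) and its corners near columns 245–270. The well mouth is at about (254,117). I'll measure both from this one picture.

```bash
sed -i 's/abs(u-284)<45)&(abs(v-165)<40)/abs(u-254)<40)\&(abs(v-117)<40)/;s/^print(np.round.*$//' m.py; python3 m.py w3
python3 - <<'E'
from h import *;import pickle
np.set_printoptions(precision=4,suppress=True,linewidth=200)
p=pickle.load(open("w3.pkl","rb"));X=cloud(p)
g=p["frame"].mean(2).astype(int)
print(g[180:212:2,238:278:2])
for r in range(184,230,6): print(r,X[r,257],X[r,250])
for uv in((245,187),(270,187),(257.5,187)): print(uv,at_z(p,uv,.1528))
t=np.array([.5485,.0674,.2108]);a=np.radians(-4.1);ex=np.array([np.cos(a),np.sin(a),0]);ey=np.array([-np.sin(a),np.cos(a),0])
print("expected foot corners",proj(p,[t+s*.008*ex+.013*ey-[0,0,.058] for s in(-1,1)]),"stopper line",proj(p,[t+s*.008*ex+.013*ey-[0,0,.006] for s in(-1,1)]))
b=g<33; w=b[90:145,235:275]; 
n,l,s,c=cv2.connectedComponentsWithStats(w.astype(np.uint8)); print(s,c+[235,90])
print(g[96:140:2,236:274:2])
E
```

```text
top ((584.2550659179688, 132.42523193359375), (166.92173767089844, 189.493408203125), 85.75323486328125) 0.08380463858369033
yaw -4.24676513671875 origin [0.5462 0.0926]
[ 225   82   57   68 3679]
block ((549.438720703125, 126.71839141845703), (57.01497268676758, 48.66123580932617), 85.70896911621094)
hole 608 ((549.644287109375, 126.3934097290039), (28.092090606689453, 18.085994720458984), 87.42816925048828)
block z nan
[[238 239 238 239 239 238 238 239 239 239 239 238 239 239 239 239 238 238 239 239]
 [239 239 238 239 238 239 239 239 238 239 239 239 239 239 239 239 238 239 238 239]
 [239 239 238 239 239 240 240 240 240 241 241 241 241 241 241 240 239 238 238 239]
 [239 238 239 239 215 207 207 206 196 194 193 194 194 195 195 199 238 238 238 239]
 [238 238 238 239 179 164 164 165 165 166 163 164 162 163 162 166 233 240 241 241]
 [239 238 238 238 212 206 207 207 207 207 206 204 191 190 191 190 182 233 181 181]
 [239 238 239 239 231 229 229 229 228 229 229 229 224 224 224 225 164 152 152 154]
 [238 238 239 238 224 221 220 222 220 221 220 218 213 214 213 212 161 155 154 154]
 [239 239 2
[... 2417 characters left out ...]
31  20  13  28  31  29  47  48  48  49  46  44  23  25  45  45  46]
 [ 48  47  32  20  13  29  29  29  45  48  46  46  47  42  23  25  45  46  45]
 [ 47  48  35  19   9  30  29  27  41  54  43  44  47  43  20  27  45  47  44]
 [ 45  46  35  20  10  28  29  45 138 153 121  45  45  42  23  26  44  44  43]
 [ 47  47  35  21  10  11  14  84 172 181 151  65  20  21  22  27  44  44  43]
 [ 46  48  37  21  16  15  16  18  32  33  29  15  11  14  23  23  43  44  44]
 [ 46  46  35  24  24  25  25  23  22  23  22  24  22  21  24  25  42  45  42]
 [ 47  45  40  36  35  35  33  35  36  36  34  37  33  36  34  36  42  44  43]
 [ 45  47  47  45  46  46  46  45  43  45  45  45  45  43  44  45  44  42  40]]
```

```bash
python3 -m creep '[{"x":0,"y":0.02,"z":0,"twist":0,"fingers":0},{"x":0,"y":0.045,"z":-0.01,"twist":0,"fingers":0},{"x":0,"y":0.0585,"z":-0.03,"twist":0,"fingers":0},{"x":0,"y":0.0585,"z":-0.05,"twist":0,"fingers":0},{"x":0,"y":0.0585,"z":-0.06,"twist":0,"fingers":0},{"x":0,"y":0.0585,"z":-0.063,"twist":0,"fingers":0},{"x":0,"y":0.0585,"z":-0.063,"twist":0,"fingers":0},{"x":0,"y":0.0585,"z":-0.063,"twist":0,"fingers":0}]'
python3 -m creep '[{"x":0,"y":0,"z":-0.003,"twist":0,"fingers":0},{"x":0,"y":0,"z":-0.005,"twist":0,"fingers":0},{"x":0,"y":0,"z":-0.007,"twist":0,"fingers":0},{"x":0,"y":0,"z":-0.009,"twist":0,"fingers":0}]'
```

```text
time_s: 8.6
tool_pos: [0.5495, 0.1269, 0.1484]
tcp_rot: [2.304, 2.134, 0.001]
force: [0.4, -1.0, -0.2]
opening: 0.0158
finger_force: 30.0
time_s: 8.93
tool_pos: [0.5494, 0.1271, 0.1393]
tcp_rot: [2.302, 2.136, 0.001]
force: [-0.2, -3.3, 0.5]
opening: 0.016
finger_force: 30.0
```

```bash
python3 -m creep '[{"x":0,"y":-0.0008,"z":-0.002,"twist":0,"fingers":0},{"x":0,"y":-0.0008,"z":-0.005,"twist":0,"fingers":0},{"x":0,"y":-0.0008,"z":-0.008,"twist":0,"fingers":0},{"x":0,"y":-0.0008,"z":-0.010,"twist":0,"fingers":0},{"x":0,"y":-0.0008,"z":-0.010,"twist":0,"fingers":0}]'
```

```text
time_s: 9.35
tool_pos: [0.5485, 0.127, 0.128]
tcp_rot: [-2.302, -2.137, 0.002]
force: [0.5, -2.7, -2.7]
opening: 0.0156
finger_force: 30.0
```

```bash
python3 -m creep '[{"x":0,"y":-0.0005,"z":-0.001,"twist":0,"fingers":0},{"x":0,"y":-0.0005,"z":-0.002,"twist":0,"fingers":0},{"x":0,"y":-0.0005,"z":-0.003,"twist":0,"fingers":0},{"x":0,"y":-0.0005,"z":-0.003,"twist":0,"fingers":0}]'
python3 -m creep '[{"x":0,"y":0,"z":-0.001,"twist":0,"fingers":0},{"x":0,"y":0,"z":-0.002,"twist":0,"fingers":0},{"x":0,"y":0,"z":-0.003,"twist":0,"fingers":0},{"x":0,"y":0,"z":-0.003,"twist":0,"fingers":0}]'
```

```text
time_s: 9.68
tool_pos: [0.5489, 0.1269, 0.1256]
tcp_rot: [2.302, 2.138, -0.0]
force: [0.6, -2.8, -0.6]
opening: 0.0157
finger_force: 30.0
time_s: 10.02
tool_pos: [0.5489, 0.1269, 0.1226]
tcp_rot: [2.302, 2.138, 0.0]
force: [0.2, -2.1, -0.9]
opening: 0.0156
finger_force: 30.0
```

```bash
for i in 1; do python3 -m creep '[{"x":0,"y":0,"z":-0.001,"twist":0,"fingers":0},{"x":0,"y":0,"z":-0.002,"twist":0,"fingers":0},{"x":0,"y":0,"z":-0.002,"twist":0,"fingers":0}]'; done
python3 -m creep '[{"x":0,"y":0,"z":-0.001,"twist":0,"fingers":0},{"x":0,"y":0,"z":-0.002,"twist":0,"fingers":0},{"x":0,"y":0,"z":-0.002,"twist":0,"fingers":0}]'
python3 -m creep '[{"x":0,"y":0,"z":-0.001,"twist":0,"fingers":0},{"x":0,"y":0,"z":-0.002,"twist":0,"fingers":0},{"x":0,"y":0,"z":-0.002,"twist":0,"fingers":0}]'
```

```text
time_s: 10.27
tool_pos: [0.5489, 0.1269, 0.1206]
tcp_rot: [2.302, 2.138, 0.0]
force: [0.2, -2.6, -0.7]
opening: 0.0156
finger_force: 30.0
time_s: 10.52
tool_pos: [0.5488, 0.1269, 0.1186]
tcp_rot: [2.302, 2.138, -0.0]
force: [1.2, -3.2, -1.0]
opening: 0.0155
finger_force: 30.0
time_s: 10.77
tool_pos: [0.5488, 0.1269, 0.1166]
tcp_rot: [2.302, 2.138, -0.0]
force: [-0.1, -3.7, -0.6]
opening: 0.016
finger_force: 30.0
```

```bash
python3 -m creep '[{"x":0,"y":0,"z":-0.001,"twist":0,"fingers":0},{"x":0,"y":0,"z":-0.002,"twist":0,"fingers":0},{"x":0,"y":0,"z":-0.002,"twist":0,"fingers":0}]'
python3 -m creep '[{"x":0,"y":0,"z":-0.001,"twist":0,"fingers":0},{"x":0,"y":0,"z":-0.002,"twist":0,"fingers":0},{"x":0,"y":0,"z":-0.002,"twist":0,"fingers":0}]'
python3 -m creep '[{"x":0,"y":0,"z":-0.001,"twist":0,"fingers":0},{"x":0,"y":0,"z":-0.002,"twist":0,"fingers":0},{"x":0,"y":0,"z":-0.002,"twist":0,"fingers":0}]'
```

```text
time_s: 11.02
tool_pos: [0.549, 0.1268, 0.1149]
tcp_rot: [2.302, 2.137, 0.0]
force: [-1.1, -4.0, 2.5]
opening: 0.0156
finger_force: 30.0
time_s: 11.27
tool_pos: [0.5494, 0.1267, 0.1134]
tcp_rot: [2.302, 2.137, 0.001]
force: [0.7, -4.2, 5.4]
opening: 0.0158
finger_force: 30.0
time_s: 11.52
tool_pos: [0.5496, 0.1266, 0.1113]
tcp_rot: [2.302, 2.136, 0.002]
force: [0.9, -4.8, 3.5]
opening: 0.0162
finger_force: 30.0
```

```bash
python3 -m creep '[{"x":0,"y":0,"z":-0.001,"twist":0,"fingers":0},{"x":0,"y":0,"z":-0.002,"twist":0,"fingers":0},{"x":0,"y":0,"z":-0.003,"twist":0,"fingers":0},{"x":0,"y":0,"z":-0.003,"twist":0,"fingers":0}]'
python3 -m creep '[{"x":0,"y":0,"z":-0.001,"twist":0,"fingers":0},{"x":0,"y":0,"z":-0.002,"twist":0,"fingers":0},{"x":0,"y":0,"z":-0.003,"twist":0,"fingers":0},{"x":0,"y":0,"z":-0.003,"twist":0,"fingers":0}]'
python3 -m creep '[{"x":0,"y":0,"z":-0.001,"twist":0,"fingers":0},{"x":0,"y":0,"z":-0.002,"twist":0,"fingers":0},{"x":0,"y":0,"z":-0.002,"twist":0,"fingers":0}]'
```

```text
time_s: 11.85
tool_pos: [0.5497, 0.1266, 0.1082]
tcp_rot: [2.302, 2.136, 0.002]
force: [0.1, -4.9, 3.6]
opening: 0.0157
finger_force: 30.0
time_s: 12.18
tool_pos: [0.5496, 0.1266, 0.1051]
tcp_rot: [2.302, 2.136, 0.002]
force: [0.3, -4.2, 4.1]
opening: 0.0157
finger_force: 30.0
time_s: 12.43
tool_pos: [0.5495, 0.1266, 0.103]
tcp_rot: [2.302, 2.136, 0.002]
force: [1.3, -5.1, 1.4]
opening: 0.0158
finger_force: 30.0
```

```bash
python3 -m creep '[{"x":0,"y":0,"z":-0.001,"twist":0,"fingers":0},{"x":0,"y":0,"z":-0.001,"twist":0,"fingers":0}]'
python3 -m creep '[{"x":0,"y":0,"z":-0.001,"twist":0,"fingers":0},{"x":0,"y":0,"z":-0.001,"twist":0,"fingers":0}]'
python3 -m creep '[{"x":0,"y":0,"z":-0.001,"twist":0,"fingers":0},{"x":0,"y":0,"z":-0.001,"twist":0,"fingers":0}]'
```

```text
time_s: 12.6
tool_pos: [0.5495, 0.1266, 0.1018]
tcp_rot: [2.302, 2.136, 0.001]
force: [1.0, -4.7, 3.1]
opening: 0.0157
finger_force: 30.0
time_s: 12.77
tool_pos: [0.5493, 0.1267, 0.1007]
tcp_rot: [2.302, 2.137, 0.001]
force: [1.1, -4.7, 1.7]
opening: 0.0158
finger_force: 30.0
time_s: 12.93
tool_pos: [0.5491, 0.1266, 0.0996]
tcp_rot: [2.302, 2.137, 0.0]
force: [1.5, -5.4, 0.9]
opening: 0.0156
finger_force: 30.0
```

```bash
python3 -m creep '[{"x":0,"y":0,"z":-0.001,"twist":0,"fingers":0},{"x":0,"y":0,"z":-0.001,"twist":0,"fingers":0}]'
python3 -m creep '[{"x":0,"y":0,"z":-0.001,"twist":0,"fingers":0},{"x":0,"y":0,"z":-0.001,"twist":0,"fingers":0}]'
```

```text
time_s: 13.1
tool_pos: [0.5488, 0.1267, 0.0983]
tcp_rot: [2.302, 2.137, -0.001]
force: [1.3, -4.7, -0.6]
opening: 0.0157
finger_force: 30.0
time_s: 13.27
tool_pos: [0.5485, 0.1268, 0.0974]
tcp_rot: [-2.302, -2.138, 0.001]
force: [0.8, -4.8, 0.4]
opening: 0.0162
finger_force: 30.0
```

```bash
python3 -m creep '[{"x":0,"y":0,"z":-0.0005,"twist":0,"fingers":0},{"x":0,"y":0,"z":-0.001,"twist":0,"fingers":0},{"x":0,"y":0,"z":-0.001,"twist":0,"fingers":0}]'
python3 -m creep '[{"x":0,"y":0,"z":-0.0005,"twist":0,"fingers":0},{"x":0,"y":0,"z":-0.0005,"twist":0,"fingers":0}]'
```

```text
time_s: 13.52
tool_pos: [0.5486, 0.1268, 0.0973]
tcp_rot: [-2.302, -2.137, 0.001]
force: [-1.7, -4.8, 8.9]
opening: 0.0158
finger_force: 30.0
time_s: 13.68
tool_pos: [0.5486, 0.1268, 0.0973]
tcp_rot: [-2.302, -2.137, 0.0]
force: [-2.1, -7.1, 12.9]
opening: 0.0155
finger_force: 30.0
```

```bash
python3 -m creep '[{"x":0,"y":-0.0005,"z":0.001,"twist":0,"fingers":0},{"x":0,"y":-0.0005,"z":0.001,"twist":0,"fingers":0},{"x":0,"y":-0.0005,"z":0.001,"twist":0,"fingers":0.2},{"x":0,"y":-0.0005,"z":0.001,"twist":0,"fingers":0.45},{"x":0,"y":-0.0005,"z":0.001,"twist":0,"fingers":0.45},{"x":0,"y":-0.0005,"z":0.001,"twist":0,"fingers":0.45},{"x":0,"y":-0.0005,"z":0.001,"twist":0,"fingers":0.45}]' 30
python3 -m creep '[{"x":0,"y":0,"z":0.02,"twist":0,"fingers":0.45},{"x":0,"y":0,"z":0.05,"twist":0,"fingers":0.45},{"x":0,"y":-0.03,"z":0.09,"twist":0,"fingers":0.45},{"x":0,"y":-0.06,"z":0.113,"twist":0,"fingers":0.45},{"x":0,"y":-0.06,"z":0.113,"twist":0,"fingers":0.45},{"x":0,"y":-0.06,"z":0.113,"twist":0,"fingers":0.45}]'
python3 w.py w4 wrist well hood_tab
python3 - <<'E'
from h import *;import pickle
p=pickle.load(open("w4.pkl","rb"));X=cloud(p).reshape(-1,3)
for c,z,t,r in(((.549,.1265),.125,.012,.03),((.557,.237),.159,.008,.04),((.556,.226),.141,.006,.06)):
    m=(np.hypot(X[:,0]-c[0],X[:,1]-c[1])<r)&(abs(X[:,2]-z)<t)
    if m.sum()>5: print(z,m.sum(),cv2.minAreaRect((X[m,:2]*1000).astype(np.float32)),np.median(X[m],0))
E
```

```text
time_s: 14.27
tool_pos: [0.5487, 0.1272, 0.097]
tcp_rot: [-2.301, -2.138, -0.0]
force: [0.6, 0.3, 0.5]
opening: 0.0392
finger_force: 0.0
time_s: 14.77
tool_pos: [0.5502, 0.0638, 0.2123]
tcp_rot: [2.305, 2.13, 0.005]
force: [1.3, 0.2, -0.3]
opening: 0.0398
finger_force: 0.0
well [249.5 110.1] 0.64 [0.5494 0.1279 0.085 ]
14.9167 [0.5481 0.0681 0.2092] [-2.2986 -2.1383  0.0011] [-0.3371  0.6431  0.2185  1.8307 -0.2074  0.6918 -0.0726]
0.125 753 ((548.686767578125, 126.883544921875), (25.721389770507812, 15.644813537597656), 85.53132629394531) [0.54882622 0.12718314 0.12306705]
0.141 811 ((554.0213623046875, 194.4277801513672), (5.490527153015137, 51.89760971069336), 86.10533142089844) [0.55377668 0.19399718 0.13952881]
```

View pics/w4.png

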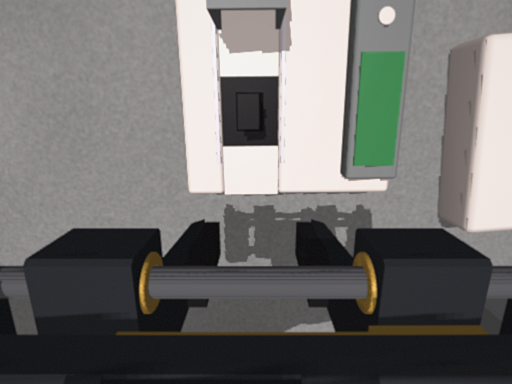

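The cell stands in the well, upright at image (248,111), with its top about 39 mm proud as expected from the depth felt. The fingers are clear. Next I go over the hood with closed fingers and push on its closed end.

```bash
python3 -m creep '[{"x":0.002,"y":0.03,"z":0.01,"twist":0,"fingers":0},{"x":0.004,"y":0.07,"z":0.01,"twist":0,"fingers":0},{"x":0.006,"y":0.11,"z":0.01,"twist":0,"fingers":0},{"x":0.008,"y":0.15,"z":0.01,"twist":0,"fingers":0},{"x":0.01,"y":0.18,"z":0.01,"twist":0,"fingers":0},{"x":0.012,"y":0.205,"z":0.01,"twist":0,"fingers":0},{"x":0.012,"y":0.215,"z":0.01,"twist":0,"fingers":0},{"x":0.012,"y":0.215,"z":0.01,"twist":0,"fingers":0},{"x":0.012,"y":0.215,"z":0.01,"twist":0,"fingers":0}]'
python3 -m creep '[{"x":0,"y":0,"z":-0.03,"twist":0,"fingers":0},{"x":0,"y":0,"z":-0.06,"twist":0,"fingers":0},{"x":0,"y":0,"z":-0.085,"twist":0,"fingers":0},{"x":0,"y":0,"z":-0.098,"twist":0,"fingers":0},{"x":0,"y":0,"z":-0.098,"twist":0,"fingers":0},{"x":0,"y":0,"z":-0.098,"twist":0,"fingers":0}]'
```

```text
time_s: 15.67
tool_pos: [0.5601, 0.2807, 0.2191]
tcp_rot: [2.301, 2.138, -0.004]
force: [-0.1, -0.5, -0.6]
opening: 0.0007
finger_force: 0.0
time_s: 16.17
tool_pos: [0.561, 0.2787, 0.122]
tcp_rot: [2.305, 2.134, -0.004]
force: [0.5, 0.2, 0.4]
opening: 0.0004
finger_force: 0.0
```

```bash
python3 -m creep '[{"x":0,"y":-0.004,"z":0,"twist":0,"fingers":0},{"x":-0.001,"y":-0.009,"z":0,"twist":0,"fingers":0},{"x":-0.001,"y":-0.014,"z":0,"twist":0,"fingers":0},{"x":-0.001,"y":-0.02,"z":0,"twist":0,"fingers":0},{"x":-0.002,"y":-0.026,"z":0,"twist":0,"fingers":0},{"x":-0.002,"y":-0.032,"z":0,"twist":0,"fingers":0},{"x":-0.003,"y":-0.039,"z":0,"twist":0,"fingers":0},{"x":-0.003,"y":-0.046,"z":0,"twist":0,"fingers":0},{"x":-0.004,"y":-0.053,"z":0,"twist":0,"fingers":0},{"x":-0.004,"y":-0.06,"z":0,"twist":0,"fingers":0},{"x":-0.005,"y":-0.067,"z":0,"twist":0,"fingers":0},{"x":-0.005,"y":-0.074,"z":0,"twist":0,"fingers":0},{"x":-0.006,"y":-0.081,"z":0,"twist":0,"fingers":0},{"x":-0.006,"y":-0.088,"z":0,"twist":0,"fingers":0},{"x":-0.007,"y":-0.094,"z":0,"twist":0,"fingers":0},{"x":-0.007,"y":-0.098,"z":0,"twist":0,"fingers":0},{"x":-0.007,"y":-0.1,"z":0,"twist":0,"fingers":0},{"x":-0.007,"y":-0.1,"z":0,"twist":0,"fingers":0}]'
python3 -m creep '[{"x":0,"y":-0.003,"z":0,"twist":0,"fingers":0},{"x":0,"y":-0.006,"z":0,"twist":0,"fingers":0},{"x":0,"y":-0.006,"z":0,"twist":0,"fingers":0}]'
```

```text
time_s: 17.67
tool_pos: [0.5532, 0.1802, 0.1221]
tcp_rot: [-2.303, -2.136, 0.003]
force: [0.0, 0.2, 0.6]
opening: 0.0001
finger_force: 0.0
time_s: 17.92
tool_pos: [0.5529, 0.175, 0.1219]
tcp_rot: [-2.302, -2.137, 0.003]
force: [-0.2, 1.2, -0.9]
opening: 0.0004
finger_force: 0.3
```

```bash
python3 -m creep '[{"x":0,"y":-0.003,"z":0,"twist":0,"fingers":0},{"x":0,"y":-0.005,"z":0,"twist":0,"fingers":0},{"x":0,"y":-0.005,"z":0,"twist":0,"fingers":0}]'
python3 -m creep '[{"x":0,"y":-0.002,"z":0,"twist":0,"fingers":0},{"x":0,"y":-0.003,"z":0,"twist":0,"fingers":0},{"x":0,"y":-0.003,"z":0,"twist":0,"fingers":0}]'
```

```text
time_s: 18.17
tool_pos: [0.5534, 0.1699, 0.122]
tcp_rot: [-2.302, -2.137, 0.002]
force: [-1.0, 1.2, 0.2]
opening: 0.0005
finger_force: 0.3
time_s: 18.42
tool_pos: [0.5538, 0.1674, 0.1222]
tcp_rot: [-2.302, -2.138, 0.0]
force: [-0.8, 1.9, -0.8]
opening: 0.0002
finger_force: 0.9
```

```bash
python3 -m creep '[{"x":0,"y":-0.001,"z":0,"twist":0,"fingers":0},{"x":0,"y":-0.002,"z":0,"twist":0,"fingers":0},{"x":0,"y":-0.002,"z":0,"twist":0,"fingers":0}]'
python3 -m creep '[{"x":0,"y":-0.001,"z":0,"twist":0,"fingers":0},{"x":0,"y":-0.002,"z":0,"twist":0,"fingers":0},{"x":0,"y":-0.002,"z":0,"twist":0,"fingers":0}]'
```

```text
time_s: 18.67
tool_pos: [0.5538, 0.1672, 0.1222]
tcp_rot: [-2.299, -2.138, -0.003]
force: [-1.1, 6.0, -0.7]
opening: 0.0005
finger_force: 2.6
time_s: 18.92
tool_pos: [0.5538, 0.1672, 0.1223]
tcp_rot: [-2.297, -2.139, -0.005]
force: [-1.0, 8.1, -0.5]
opening: 0.0003
finger_force: 4.2
```

```bash
python3 -m creep '[{"x":0,"y":0.01,"z":0,"twist":0,"fingers":0},{"x":0,"y":0.03,"z":0,"twist":0,"fingers":0},{"x":0,"y":0.05,"z":0.02,"twist":0,"fingers":0},{"x":0,"y":0.05,"z":0.06,"twist":0,"fingers":0},{"x":0,"y":0.03,"z":0.1,"twist":0,"fingers":0},{"x":0,"y":0,"z":0.14,"twist":0,"fingers":0},{"x":0,"y":-0.04,"z":0.16,"twist":0,"fingers":0},{"x":-0.01,"y":-0.08,"z":0.16,"twist":0,"fingers":0},{"x":-0.01,"y":-0.12,"z":0.16,"twist":0,"fingers":0},{"x":-0.01,"y":-0.12,"z":0.16,"twist":0,"fingers":0},{"x":-0.01,"y":-0.12,"z":0.16,"twist":0,"fingers":0},{"x":-0.01,"y":-0.12,"z":0.16,"twist":0,"fingers":0}]'
python3 w.py w5 wrist hood_tab
python3 - <<'E'
from h import *;import pickle
p=pickle.load(open("w5.pkl","rb"));X=cloud(p).reshape(-1,3)
for c,z,t,r in(((.549,.1265),.141,.006,.06),):
    m=(np.hypot(X[:,0]-c[0],X[:,1]-c[1])<r)&(abs(X[:,2]-z)<t)
    print(z,m.sum(),cv2.minAreaRect((X[m,:2]*1000).astype(np.float32)))
E
```

```text
time_s: 19.92
tool_pos: [0.5442, 0.0432, 0.2823]
tcp_rot: [2.304, 2.135, 0.001]
force: [0.6, 0.7, -0.6]
opening: 0.0006
finger_force: 0.0
hood_tab [254.9  73.2] 0.91 [0.5498 0.1369 0.159 ]
20.0167 [0.5441 0.0456 0.2819] [-2.2985 -2.1403 -0.0007] [-0.3259  0.5405  0.2576  1.7659 -0.1754  0.8578 -0.0596]
0.141 3373 ((549.38232421875, 126.73533630371094), (60.01742172241211, 52.09188461303711), 86.13949584960938)
```

View pics/w5.png

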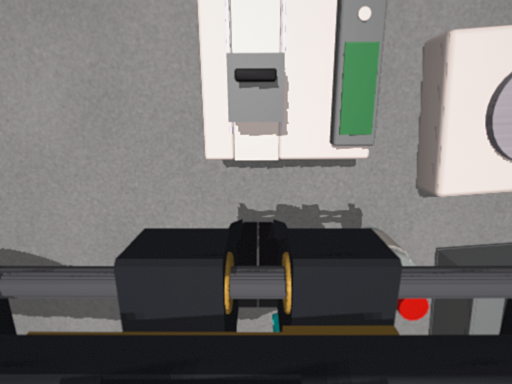

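The hood's grey roof at (256,88), with the tab at (256,74), now sits over the well. Its centre measures (0.5494, 0.1267), which is the well axis, so it is shut. The robot is clear, so I'm handing in.

```bash
python3 -c "
from plant import robot
print(robot.sign_off())"
```

```text
the job is handed in; nothing more can be done
None
```

I handed the job in at about 20 s: the cell seated at 46 mm after the ball gave way (peak push about 13 N), I let it go upright, and the hood measured fully shut over the well; sign-off gave no verdict.

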